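# Gauge two mixer bushings at the paint bench

### The arm

A 7-joint arm with a two-finger parallel gripper is mounted at the origin on the work surface. World frame = base frame: x ahead of the robot, y to its left, z up, the work surface at z = 0. Lengths are in m, angles in rad, forces in N, time in s.
With the tool pointing down it reaches from about 0.425 to 0.925 m from the base axis. Payload 6.8 kg.
Tool frame: the origin (TCP) lies on the front face of the gripper's body, between the roots of the fingers; the fingertips stand 73 mm ahead of it and the grasp point (between the pads) lies 54 mm ahead of it (env.nose_length is the distance from the TCP to the fingertips, in m); z points along the fingers, y is the line along which they close (so a half turn about z gives the same grasp; the last joint's range is limited). The gripper opens to 85 mm and grips with 20 to 120 N. Pads are 22 mm wide; open, the fingers measure 114 mm over their backs; the gripper's body (76 mm by 85 mm) begins 54 mm behind the grasp point. The pads swing forward as they close: fully open they stand 13 mm farther back than shut.
Start: joints at [-1.298, 0.477, 0.022, 1.555, -0.011, 1.109, -0.083], TCP at [0.251, 0.627, 0.304] pointing down, gripper open.
Joint ranges: [-2.96, 2.96], [-0.34, 2.1], [-1.41, 1.46], [0.24, 2.44], [-1.37, 4.51], [0.17, 1.92], [-2.96, 2.96]. Speed limits (rad/s): [2.39, 2.39, 3.14, 3.14, 3.14, 3.14, 3.14].

### API

Orientations are given as a unit quaternion [w, x, y, z].
In Python, from cell import env, kin, camera, calibration, job gives the robot as it stands. The module is installed in compiled form; this text tells all that it offers. Calls block until the motion is done:
- env.reach(position, orientation): joint-space move of the TCP to a pose.
- env.movel(position, velocity=0.15, rot=None, stop_force=None): straight line of the TCP; rot=None keeps the orientation; velocity is the mean speed in m/s. With stop_force (N) it stops when the force on the tool has changed by that much, and returns True; else False.
- env.goto_joints(angles): joint-space move.
- env.grip(opening, f_grip=None): finger opening in m; f_grip is the grip in N (None keeps the last); returns when the fingers have stopped.
- env.dwell(seconds).
- kin.inverse_kinematics(position, orientation): joint angles nearest the present ones, or None.
- env.get_state(): the state.
- camera(name): name is "scene" or "top"; returns (picture, depth): 480x640x3 uint8, blue, green, red; 480x640 float32, m along the optical axis (not along the pixel's ray), 0 where there is no reading.
- calibration(name): a dict with "fx", "fy", "cx", "cy" (pixels), "k1" (the pictures are not rectified: a ray, as slopes to the right and down, at radius r is drawn at 1 + k1 r^2 times it, then the intrinsics apply), "rvec" (rotation vector, rad) and "tvec" (3), from world to camera coordinates, as OpenCV has them. Camera axes: x right, y down, z forward; pixel columns grow to the right and rows downward; lengths in m; the calibration is good to about 2 mm. A picture is of the moment at which its call begins. calibration takes no time and is no camera call.
A pose or a line that the arm cannot do raises env.PlanningError and nothing moves.
- job.job_done(): hands the job in; it is judged then, once.
The state is a dict: "time": time; "qpos": joint angles; "joint_velocities": joint speeds; "joint_torque": joint torques, N m; "tcp_pos": TCP position; "orientation": TCP orientation; "force": force on the tool from outside, world axes, zero at the start; "torque": the same for the moment, N m; "opening": finger opening in m; "gripper_force": force on a finger pad.
Only numpy, scipy, OpenCV 4.12 (cv2) and the standard library are available. Lean on these libraries where they do the work, as an engineer would, in place of code of your own. Each camera call takes 0.05 s, during which the arm holds its last target. There are 200 camera calls.

### The job

Sort the two white plastic bushings by how they fit the steel gauge pin: slide the one whose bore is wide enough fully down over the pin until it rests on the yellow base, and leave it there. Put the other one, whose bore is too tight for the pin, into the red reject tray.

Things in the scene. Friction and masses are not known exactly. Their poses are not given: they have to be found in the camera images.
- bushing_wide: White plastic bushing (plain tube) standing on end on the bench, 48 mm outside diameter, 55 mm tall, with a wide through bore of 30 mm that passes over the gauge pin; about 90 g. Outside it looks the same as the tight one; the two, and a small closed blue tin, change places from start to start. Origin: centre of its underside; z along its axis, up. Grip it across the outside, in the upper half.
- bushing_tight: White plastic bushing (plain tube) standing on end on the bench, 48 mm outside diameter, 55 mm tall, with a narrow through bore of 14 mm, too tight for the gauge pin; about 130 g. Origin: centre of its underside; z along its axis, up. Grip it across the outside, in the upper half.
- gauge: Fit gauge fixed to the bench: a yellow square base plate, 90 x 90 mm and 12 mm thick, with an upright steel pin of 20 mm diameter at its centre. The pin's top is 72 mm above the bench (60 mm above the base); its uppermost 15 mm taper to 8 mm diameter. Origin: centre of the base's underside, on the bench, on the pin's axis; z up along the pin. A bushing fully home has its underside at 12 mm above this origin.
- tray: Red open reject tray fixed to the bench, 170 x 170 mm outside, walls 30 mm high and 5 mm thick, floor 5 mm thick, empty. Origin: centre of its underside, on the bench; x and y along its sides, z up.
There are look-alikes about, which are no part of the job. Leave any brown or green look-alike of the bushing_wide alone.

How it is judged:
At the end, for the whole second after the job is handed in: Wide bushing on the pin: axis within 12 mm of the pin's, underside under 18 mm above the bench, within 10 degrees of upright. Tight bushing inside the red tray: its underside's centre within 83 mm of the tray's centre along each side, under 45 mm above the bench. Both at rest (horizontal distance between bushing_wide and gauge below 0.012 m and z of bushing_wide in the frame of gauge below 0.018 m and angle between bushing_wide's own z axis and vertical below 0.17 rad and linear speed of each of bushing_wide, bushing_tight below 0.03 m/s and x of bushing_tight in the frame of tray between -0.083 and 0.083 m and y of bushing_tight in the frame of tray between -0.083 and 0.083 m and z of bushing_tight in the frame of tray below 0.045 m); the robot touches nothing.
It also fails if it takes over 56 s, if anything falls off the work surface, if the arm or the gripper's body presses on something with over 40 N, if the wrist force passes 120 N, or if a joint passes its speed limit or range.

## Working session

There is one attempt and no reset: what is moved stays moved. The work goes in short steps, each a Python script; the robot and the scene stay as the last script left them, time stands still between calls to the robot, and variables do not carry over. Pictures are saved under pics/ and viewed, at most 10 in all, crops included, and the job is handed in when it is done.

```bash
mkdir -p pics; ls; python3 - <<'E'
from cell import env,camera,calibration
import cv2,numpy as np
for n in("top","scene"):
    p,d=camera(n); cv2.imwrite(f"pics/{n}0.png",p); np.save(f"{n}0.npy",d); print(n,calibration(n))
s=env.get_state();print(s["time"],s["tcp_pos"],s["orientation"],s["opening"])
E
```

```text
pics
top {'fx': 436.13588976133445, 'fy': 436.13588976133445, 'cx': 323.8759049022527, 'cy': 232.91331415243818, 'k1': -0.03999995044102363, 'rvec': array([ 2.15122578, -2.17565168,  0.11815249]), 'tvec': array([-0.03571127,  0.58941007,  0.89127004])}
scene {'fx': 453.5223448318879, 'fy': 453.5223448318879, 'cx': 330.04291473442225, 'cy': 238.87702251477904, 'k1': -0.06522443692297589, 'rvec': array([ 2.41103291,  1.01693451, -0.27556014]), 'tvec': array([-0.38446862, -0.35231202,  1.16382945])}
0.1 [0.25073494 0.62626312 0.3030617 ] [-9.63506471e-05  1.89249623e-01  9.81928681e-01 -7.97703316e-04] 0.08538002263622094
```

View pics/top0.png

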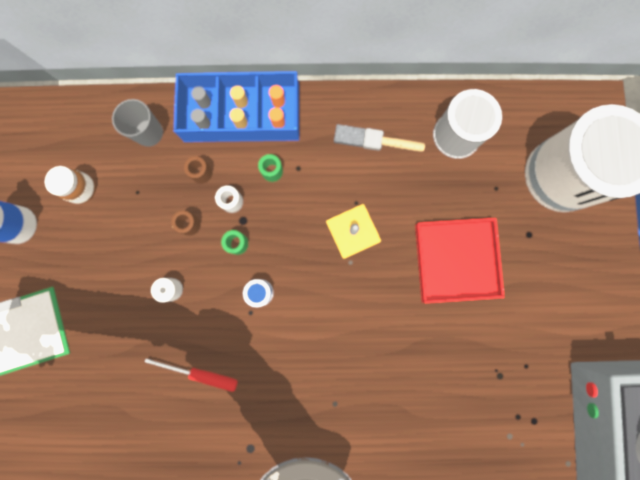

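View pics/scene0.png

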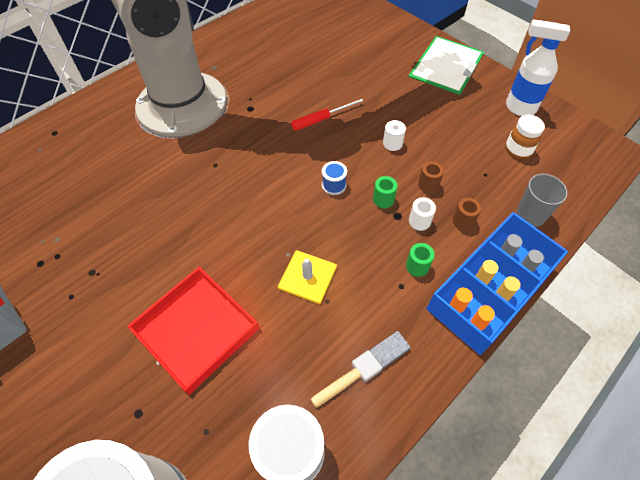

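The top view shows the wide bushing at about (229,198), among green and brown look-alikes. The tight one is at (166,290), the blue tin at (258,293), the gauge at (354,231) and the tray at (460,260). Next I'll measure their positions.

```bash
cat > h.py <<'E'
import numpy as np,cv2
from cell import env,kin,camera,calibration
from scipy.optimize import least_squares
def cloud(n,d):
    c=calibration(n);K=np.array([[c["fx"],0,c["cx"]],[0,c["fy"],c["cy"]],[0,0,1]])
    u,v=np.meshgrid(np.arange(640.),np.arange(480.))
    r=cv2.undistortPoints(np.stack([u,v],-1).reshape(-1,1,2),K,np.array([c["k1"],0,0,0,0.])).reshape(480,640,2)
    P=np.dstack([r*d[...,None],d]);R=cv2.Rodrigues(c["rvec"])[0]
    W=(P-c["tvec"].ravel())@R
    W[d<=0]=np.nan
    return W
def proj(n,p):
    c=calibration(n);K=np.array([[c["fx"],0,c["cx"]],[0,c["fy"],c["cy"]],[0,0,1]])
    return cv2.projectPoints(np.array(p,float).reshape(-1,1,3),c["rvec"],c["tvec"],K,np.array([c["k1"],0,0,0,0.]))[0].reshape(-1,2)
def ring(W,xy,z0=.045,z1=.065,R=.045):
    """centre of top face: min enclosing circle of points near height"""
    m=(np.hypot(W[...,0]-xy[0],W[...,1]-xy[1])<R)&(W[...,2]>z0)&(W[...,2]<z1)
    q=W[m]
    (c,r)=cv2.minEnclosingCircle(q[:,:2].astype(np.float32))
    return np.round(c,4),round(r,4),len(q),np.round(np.median(q[:,2]),4)
E
python3 - <<'E'
from h import *
W=cloud("top",np.load("top0.npy"));S=cloud("scene",np.load("scene0.npy"))
for k,(u,v) in dict(wide=(222,206),tight=(163,294),tin=(258,293),g1=(225,248),g2=(262,175),b1=(178,214),b2=(192,176),tray=(460,260),base=(340,240),sd=(190,375),blue=(220,140),bench=(300,300),pin=(354,229)).items():
    p=W[v,u];print(k,np.round(p,4))
    if k in("wide","tight","tin","g1","g2","b1","b2"):
        print("   top",ring(W,p[:2]),"scene",ring(S,p[:2]))
for n,A in(("top",W),("scene",S)):
    im=cv2.imread(f"pics/{n}0.png").astype(int);b,g,r=im[...,0],im[...,1],im[...,2]
    z=A[...,2]
    m=(r>170)&(g>150)&(b<100)&(abs(z-.012)<.006)&(abs(A[...,0]-W[240,340,0])<.09)&(abs(A[...,1]-W[240,340,1])<.09)
    print(n,"base",m.sum(),cv2.minAreaRect(A[m][:,:2].astype(np.float32)),np.median(z[m]))
    m=(r>150)&(g<90)&(b<90)&(z>-.005)&(z<.04)&(np.hypot(A[...,0]-W[260,460,0],A[...,1]-W[260,460,1])<.15)
    print(n,"tray",m.sum(),cv2.minAreaRect(A[m][:,:2].astype(np.float32)))
    c=W[240,340];m=(z>.035)&(z<.09)&(np.hypot(A[...,0]-c[0],A[...,1]-c[1])<.06);print("pin",np.round(np.nanmean(A[m],0),4),np.nanmax(z[m]))
T=cv2.imread("pics/top0.png");cv2.imwrite("pics/c.png",np.hstack([cv2.resize(T[258:323,130:200],(400,371),interpolation=2),cv2.resize(T[166:231,194:264],(400,371),interpolation=2)]))
E
```

```text
wide [0.6455 0.1697 0.0548]
   top (array([0.6648, 0.1592]), 0.0239, 275, np.float64(0.0558)) scene (array([0.6636, 0.1566]), 0.0245, 259, np.float64(0.0531))
tight [0.4643 0.2879 0.0573]
   top (array([0.4739, 0.2898]), 0.0244, 426, np.float64(0.0564)) scene (array([0.4733, 0.2856]), 0.0254, 280, np.float64(0.0529))
tin [0.4647 0.0936 0.0537]
   top (array([0.4654, 0.098 ]), 0.0274, 538, np.float64(0.0524)) scene (array([0.4659, 0.0945]), 0.0276, 377, np.float64(0.0494))
g1 [0.5573 0.1617 0.0567]
   top (array([0.5718, 0.146 ]), 0.0239, 272, np.float64(0.0562)) scene (array([0.5704, 0.143 ]), 0.0239, 245, np.float64(0.0528))
g2 [0.7121 0.0873 0.0483]
   top (array([0.7308, 0.0726]), 0.0239, 251, np.float64(0.0554)) scene (array([0.73 , 0.069]), 0.0248, 252, np.float64(0.0533))
b1 [0.6294 0.2611 0.057 ]
   top (array([0.6148, 0.2525]), 0.0245, 295, np.float64(0.0563)) scene (array([0.6155, 0.2484]), 0.0247, 249, np.float64(0.0525))
b2 [0.7107 0.2347 0.0538]
   top (array([0.7296, 0.2287]), 0.0246, 299, np.float64(0.0558)) scene (array([0.7302, 0.2258]), 0.0254, 260, np.float64(0.0523))
tray [ 0.5295 -0.3382  0.0032]
base [ 0.5755 -0.0771  0.0113]
sd [0.2962 0.2387 0.0271]
blue [0.8026 0.1871 0.0114]
bench [0.4475 0.0107 0.0027]
pin [ 0.592  -0.1037  0.0713]
top base 26 ((0.6231741905212402, -0.09267046302556992), (0.03178785741329193, 0.08951959013938904), 23.279497146606445) 0.013194693973560935
top tray 1570 ((0.5322338938713074, -0.33065226674079895), (0.17625407874584198, 0.172498419880867), 3.014375686645508)
pin [ 0.5948 -0.104   0.063 ] 0.07754800214591981
scene base 1665 ((0.5964781045913696, -0.10751424729824066), (0.08984525501728058, 0.09231280535459518), 23.873294830322266) 0.011207793386523966
scene tray 9915 ((0.5375714302062988, -0.340016633272171), (0.2968480587005615, 0.28217771649360657), 79.13528442382812)
pin [ 0.6001 -0.1109  0.0565] 0.07535835583599912
```

View pics/c.png

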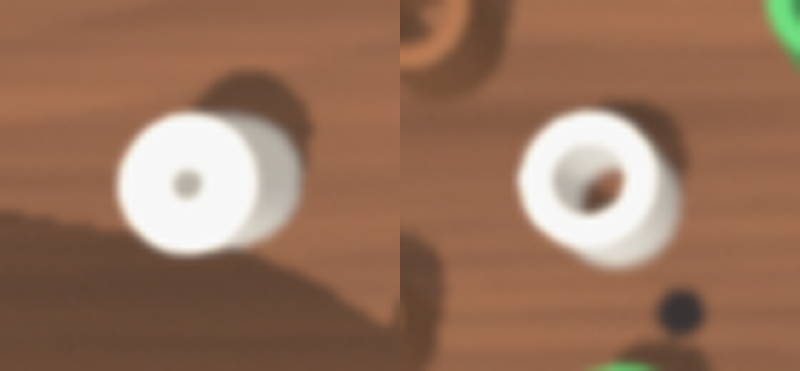

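The crop confirms it: the left one at (166,290) has the small bore (tight), and the right one at (229,198) has the large bore (wide). The radii (24 mm) and top heights (55 mm) match, and both cameras agree to within 4 mm. I'll take the wide one first.

```bash
cat >> h.py <<'E'
def down(deg):
    f=np.radians(deg+90)/2; return [0,np.cos(f),np.sin(f),0]
def st(t):
    s=env.get_state();print(t,round(s["time"],2),np.round(s["tcp_pos"],4),"F",np.round(s["force"],1),"op",round(s["opening"],4),"g",round(s["gripper_force"],1))
E
python3 - <<'E'
from h import *
W=np.array([.664,.158]);G=np.array([.5967,-.106]);q=down(82)
env.reach([*W,.21],q);st("above")
print(env.movel([*W,.090],velocity=.12,stop_force=15));st("down")
env.grip(.03,40);st("grip")
env.movel([*W,.22],velocity=.2);st("lift")
env.reach([*G,.20],q);st("over pin")
env.dwell(.3)
p,d=camera("scene");u,v=proj("scene",[*G,.1])[0].astype(int)
cv2.imwrite("pics/over.png",cv2.resize(p[max(v-100,0):v+80,u-120:u+120],(800,600)))
E
```

```text
above 2.36 [0.6637 0.1597 0.2101] F [ 0.2  0.  -0.6] op 0.0855 g 0.0
False
down 3.51 [0.6647 0.1581 0.091 ] F [-0.2 -0.2  0.8] op 0.0856 g 0.0
grip 3.95 [0.6645 0.1581 0.0908] F [-1.3 -0.5  5.3] op 0.0474 g 41.6
lift 4.75 [0.6631 0.1579 0.2185] F [-1.1  0.2 -1.7] op 0.0471 g 41.2
over pin 5.81 [ 0.5975 -0.1038  0.1998] F [-0.4 -0.1 -1.6] op 0.0475 g 41.2
```

View pics/over.png

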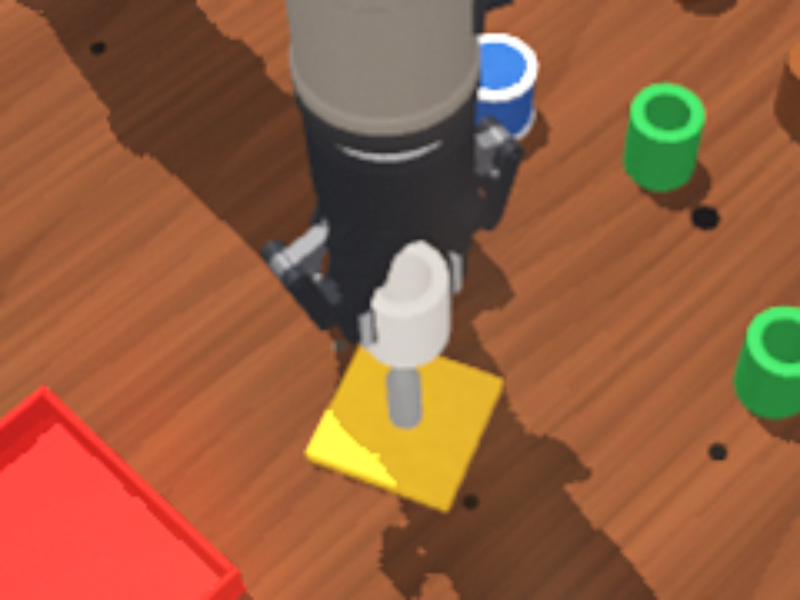

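The wide bushing is held upright (crop (410,310)), with the pin directly below it at (405,400). I'll lower it with a force stop.

```bash
python3 - <<'E'
from h import *
G=np.array([.5967,-.106])
print(env.movel([*G,.155],velocity=.1,stop_force=8));st("near")
hit=env.movel([*G,.1035],velocity=.05,stop_force=8);st(f"ins {hit}")
E
```

```text
False
near 6.76 [ 0.5968 -0.1061  0.155 ] F [ 0.3 -1.2 -2.1] op 0.0468 g 41.2
ins False 7.94 [ 0.597  -0.1061  0.1039] F [-0.8 -0.3 -1.3] op 0.0468 g 41.3
```

```bash
python3 - <<'E'
from h import *
G=np.array([.5967,-.106]);T=np.array([.4736,.2877]);B=np.array([.531,-.334])
env.grip(.085,40);st("open")
env.movel([*G,.23],velocity=.15);env.dwell(.1)
q=down(82)
env.reach([*T,.21],q);st("above")
p,d=camera("scene");S=cloud("scene",d)
print("on pin",ring(S,G,.055,.09))
u,v=proj("scene",[*G,.05])[0].astype(int);cv2.imwrite("pics/pin.png",cv2.resize(p[v-60:v+60,u-80:u+80],(640,480)))
print(env.movel([*T,.090],velocity=.12,stop_force=15));st("down")
env.grip(.03,50);st("grip")
env.movel([*T,.24],velocity=.2);st("lift")
env.reach([*B,.24],q);st("over tray")
print(env.movel([*B,.0985],velocity=.1,stop_force=12));st("low")
env.grip(.085);st("open")
env.movel([*B,.25],velocity=.15)
env.reach([.45,.2,.3],q);env.dwell(.5);st("away")
p,d=camera("scene");S=cloud("scene",d);cv2.imwrite("pics/end.png",p)
print("on pin",ring(S,G,.055,.09),"tray",ring(S,B,.05,.075))
E
```

```text
open 8.41 [ 0.5968 -0.106   0.1036] F [ 0.9  0.1 -0.3] op 0.0848 g 0.0
above 11.03 [0.4746 0.2863 0.2101] F [-0.2 -0.6  0.4] op 0.085 g 0.0
on pin (array([ 0.5975, -0.1063]), 0.0247, 449, np.float64(0.0655))
False
down 12.22 [0.4741 0.288  0.0907] F [ 0.7 -0.1  0.1] op 0.0852 g 0.0
grip 12.67 [0.4739 0.2879 0.0909] F [-1.2 -0.   6. ] op 0.0472 g 50.9
lift 13.57 [0.4728 0.2873 0.2388] F [ 0.1  0.3 -2.1] op 0.0471 g 51.5
over tray 15.8 [ 0.5318 -0.3326  0.2398] F [-0.1  0.4 -1.4] op 0.0469 g 51.5
False
low 17.37 [ 0.5314 -0.3343  0.0992] F [-0.7 -0.1 -1.2] op 0.0472 g 51.5
open 17.83 [ 0.5311 -0.334   0.0987] F [ 0.7  0.4 -0.4] op 0.0852 g 0.0
away 21.45 [0.4501 0.1999 0.3   ] F [-0.1  0.3  0.9] op 0.0849 g 0.0
on pin (array([ 0.5985, -0.1066]), 0.0243, 448, np.float64(0.0653)) tray (array([ 0.5325, -0.3352]), 0.0249, 538, np.float64(0.0587))
```

View pics/end.png

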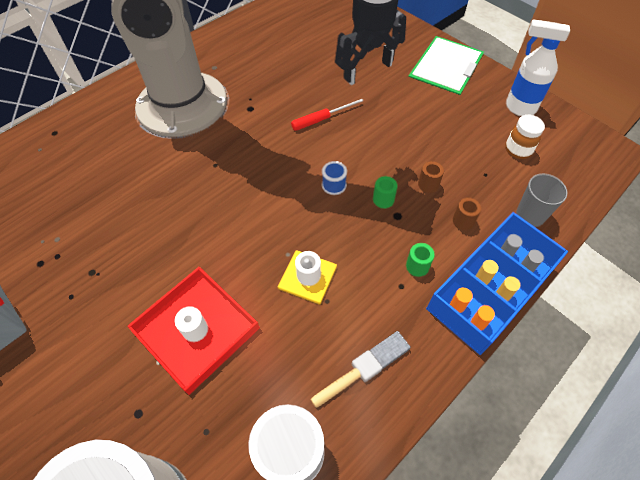

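The wide bushing sits fully home on the pin at (308,268): its top is at 65 mm and its axis within 2 mm of the pin. The tight one stands in the tray at (190,322), and the gripper is clear.

```bash
python3 -c "
from cell import job
print(job.job_done())"
```

```text
the job is handed in; nothing more can be done
None
```

The wide bushing is fully down on the gauge pin, the tight one is in the red tray, and the job was handed in at about 21 s of the 56 s allowed; no verdict came back.

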